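Rack the spare punches and raise the disc cutter's punch for loading

ROBOT

A 7-joint arm with a two-finger parallel gripper is mounted at the origin on the work surface. World frame = base frame: x ahead of the robot, y to its left, z up, the work surface at z = 0. Lengths are in m, angles in rad, forces in N, time in s.
With the tool pointing down it reaches from about 0.4 to 0.9 m from the base axis. Payload 5.6 kg.
Tool frame: the origin (TCP) lies midway between the tips of the shut fingers; the grasp point (between the pads) lies r.grip_point_offset behind it (r.grip_point_offset is the distance from the TCP to the grasp point, in m); z points along the fingers, y is the line along which they close (so a half turn about z gives the same grasp; the last joint's range is limited). The gripper opens to 92 mm and grips with 3 to 60 N. Pads are 20 mm wide; open, the fingers measure 128 mm over their backs; the gripper's body (75 mm by 189 mm) begins 69 mm behind the grasp point.
Start: joints at [1.22, 0.468, -0.012, 1.603, 0.006, 1.071, -0.056], TCP at [0.197, -0.619, 0.215] pointing down, gripper open.
Joint ranges: [-2.53, 2.53], [-0.31, 2.02], [-1.57, 1.55], [0.28, 2.44], [-1.29, 4.43], [0.15, 1.84], [-2.92, 2.92]. Speed limits (rad/s): [2.57, 2.57, 3.14, 3.14, 3.14, 3.14, 3.14].

INTERFACE

Orientations are given as a unit quaternion [x, y, z, w].
In Python, from plant import r gives the robot as it stands. The module is installed in compiled form; this text tells all that it offers.
- The arm moves only by the shell command python3 -m handwheel 'ROWS' [FORCE]. ROWS is JSON, one flat list of numbers, 5 for each row, row after row: the shift along the tool's x, y, z in mm, then the turn about the tool's z in degrees, then the finger opening in mm, from 0 to 91.9. A call has 1 to 8 rows; each row shifts and turns the commanded pose from where the row before left it, along the tool's axes as they then stand; what a row does not reach is not made up. A row lasts 1/8 s, in which the tool goes at most 62.5 mm and 10.7 degrees, less where a joint would pass 70% of its speed; a pose out of reach is approached as far as the arm can. A call is refused whole if a number of a shift passes 62.5 or a number of a turn 10.7, either way. A call with a gripper value outside its range is refused whole. The fingers move at their own pace and stop on an object; FORCE is the grip in N (left out, the last holds). Time passes only in rows, so rows that do not move let the fingers close. It gives the time, the measured TCP pose, the force, the opening and the grip force at its end, in the units of the state.
- r.state(): the state, without advancing time (a new reading comes with each control period).
- r.snapshot(name): name is "scene" or "side" or "wrist"; returns a dict with "pixels" (480x640x3 uint8, red, green, blue), "z_map" (480x640 float32, m along the optical axis (not along the pixel's ray), 0 where there is no reading), "K" (3x3 intrinsics, pixels), "dist_coeffs" ([k1, k2, p1, p2, k3] as OpenCV has them; the pictures are not rectified), "R" (3x3) and "t" (3): a world point X has camera coordinates R X + t. Camera axes: x right, y down, z forward; pixel columns grow to the right and rows downward; lengths in m; the calibration is good to about 2 mm. A picture is of the moment at which its call begins.
- r.job_done(): hands the job in; it is judged then, once.
Trained networks look in the newest picture that a camera, given by its name, has taken for a name from the list of things; names that differ only in an ending like _2 or _b are one class to them, and where a whole thing is asked for, a point or a joint stands for the part that bears it (a point fixed in the world has none). Each returns a list of dicts, best first, with "confidence" (0 to 1); they miss things now and then, are a little off and sometimes report something else, mostly with a low value. They report only what shows in the picture. A call takes as long as a camera call. They do not tell look-alikes from the thing itself.
- r.cut_out(name, camera): "region" (480x640 bool, what is visible of it) and "rect" ([left, top, right, bottom] in pixels, round what is visible of it).
- r.landmark_of(name, camera): "uv" ([column, row] in pixels: a listed point, or the origin of a listed thing).
The state is a dict: "clock": time; "q": joint angles; "qvel": joint speeds; "effort": joint torques, N m; "tcp_pos": TCP position; "orientation": TCP orientation; "force": force on the tool from outside, world axes, zero at the start; "torque": the same for the moment, N m; "opening": finger opening in m; "gripper_force": force on a finger pad.
Only numpy, scipy, OpenCV 4.12 (cv2) and the standard library are available. Lean on these libraries where they do the work, as an engineer would, in place of code of your own. Each camera call takes 0.05 s, during which the arm holds its last target. There are 200 camera calls.

TASK

Get the jeweller's disc cutter ready for a strip of metal: first stand the two loose spare punches (blue band and brass band) upright in empty cells of the wooden crate, one per cell. Then grip the black head of the punch in the leaning guide block and draw it straight along its bore by about 35 mm, so that the whole copper band is out but the black band below it is still hidden; do not pull it right out or force it sideways against the bore. Finish while holding it there, still gripped, and leave everything else on the bench where it is.

Things in the scene. Friction and masses are not known exactly. Their poses are not given: they have to be found in the camera images.
- guide: disc cutter's aluminium guide block, 80 x 80 x 70 mm, fixed on a green base (150 x 110 x 16 mm on the bench), leaning 20 degrees to the cutter's front. Origin: centre of its underside; z is the bore axis, pointing out of the bore mouth; y is level. Blind bore 21 mm diameter, 60 mm deep, its bottom at z = 10 mm.
- bore_mouth (a point): centre of the bore's mouth in the guide block's top face, 70 mm from the block's origin along its z
- punch: loose steel punch resting on the bore's bottom, about 0.3 kg. Origin: centre of its lower end; z runs along it to the head. Shaft 20 mm diameter, 82 mm long. Copper band 31 to 40 mm from the lower end, black band 8 to 19 mm, both hidden in the bore at first: copper is wholly out after 29 mm of travel, black begins to show at 41 mm.
- punch_grip (a point): middle of the punch's round black grip head (30 mm diameter, 28 mm tall, thin red line round its middle), on the axis 96 mm from the lower end. At the start the head's underside stands 22 mm off the block's top face.
- crate: pale wooden crate fixed to the bench, 190 x 54 x 36 mm, long side along its x; origin: centre of its underside. Four cells in a row, each 41 (x) by 44 (y) mm inside, centred at x = -69.4, -23.1, 23.1 and 69.4 mm, y = 0; floor 5 mm, walls 5 mm thick. The cell at +69.4 is taken at the start, the other three are empty.
- punch_blue: spare steel punch with a blue band, upright cylinder 26 mm diameter, 72 mm tall, about 0.25 kg, standing loose on the bench; origin at the centre of its underside, z up
- punch_brass: spare steel punch with a brass band, upright cylinder 26 mm diameter, 72 mm tall, about 0.25 kg, standing loose on the bench; origin at the centre of its underside, z up
- punch_stored: red-banded steel punch, 26 mm diameter, 72 mm tall, already standing in the crate's +x end cell; origin at the centre of its underside. Leave it.
- charcoal: black charcoal block 120 x 70 x 35 mm, bystander; origin at the centre of its underside
- clear_jar: clear glass jar with white lid, 76 mm diameter, 110 mm tall, bystander; origin at the centre of its underside
- green_jar: green glass jar with steel lid, 80 mm diameter, 120 mm tall, bystander; origin at the centre of its underside
- tin: flat round aluminium tin, 60 mm diameter, 24 mm tall, bystander; origin at the centre of its underside
- mandrel: steel ring mandrel standing on a round 84 mm foot, 200 mm tall, bystander; origin at the centre of its underside
- mallet: hammer lying on the bench, 240 mm long, bystander; its handle points to its own -x
Mind the look-alikes: they are no part of the job. What is shaped like the punch but pink or turquoise is not meant.

How it is judged:
By the outcome, as a careful person would: the job done as asked, in the order asked, and still so for the second after the job is handed in, while the arm keeps its last pose, push and grip.
It also fails if it takes over 59 s, if anything falls off the work surface, if the arm or the gripper's body presses on something with over 40 N, if the wrist force passes 120 N, or if a joint passes its speed limit or range.

## Working session

There is one attempt and no reset: what is moved stays moved. The work goes in short steps, Python scripts to look and compute and a shell command to move; the robot and the scene stay as the last step left them, time stands still between calls to the robot, and variables do not carry over. Pictures are saved under pics/ and viewed, at most 10 in all, crops included, and the job is handed in when it is done.

```bash
mkdir -p pics; cat > h.py <<'E'
import numpy as np, cv2
from plant import r
from scipy.spatial.transform import Rotation as Ro
def world(s,uv,z=None):
    """pixels Nx2 -> world using depth map"""
    uv=np.atleast_2d(np.asarray(uv,float)); n=cv2.undistortPoints(uv[:,None],s['K'],np.array(s['dist_coeffs']))[:,0]
    R=np.array(s['R']);t=np.array(s['t'])
    d=np.c_[n,np.ones(len(n))]
    if z is None:
        dz=s['z_map'][uv[:,1].round().astype(int),uv[:,0].round().astype(int)]
        return (d*dz[:,None]-t)@R
    c=-R.T@t; w=d@R
    return c+w*((z-c[2])/w[:,2])[:,None]
def mask_pts(s,m):
    v,u=np.nonzero(m&(s['z_map']>0)); return world(s,np.c_[u,v])
def save(s,n): cv2.imwrite('pics/'+n+'.png',s['pixels'][:,:,::-1])
E
python3 - <<'E'
from h import *
for c in ('scene','side'):
    s=r.snapshot(c); save(s,c+'0')
    print(c,'cam',(-np.array(s['R']).T@np.array(s['t'])).round(3))
    for n in ('guide','punch','crate','punch_blue','punch_brass','punch_stored','charcoal','clear_jar','green_jar','tin','mandrel','mallet'):
        for o in r.cut_out(n,c)[:4]:
            p=mask_pts(s,o['region'])
            print(n,round(o['confidence'],2),np.round(o['rect']).astype(int).tolist(),np.median(p,0).round(3),np.percentile(p,2,0).round(3),np.percentile(p,98,0).round(3)) if len(p) else None
print(r.state(),r.grip_point_offset)
E
```

```text
scene cam [ 0.934 -0.451  0.921]
guide 0.55 [354, 170, 405, 218] [0.57 0.17 0.1 ] [0.505 0.142 0.05 ] [0.603 0.224 0.124]
punch 0.92 [243, 190, 292, 214] [0.345 0.02  0.021] [ 0.303 -0.007  0.007] [0.397 0.051 0.032]
punch 0.63 [295, 162, 331, 190] [0.383 0.169 0.02 ] [ 0.313  0.153 -0.001] [0.42  0.188 0.033]
punch 0.49 [367, 156, 384, 182] [0.535 0.188 0.148] [0.515 0.18  0.114] [0.547 0.206 0.162]
crate 0.91 [188, 303, 279, 384] [ 0.549 -0.276  0.016] [ 0.467 -0.305  0.002] [ 0.654 -0.247  0.038]
punch_blue 0.68 [337, 263, 350, 289] [ 0.625 -0.023  0.054] [ 0.609 -0.03   0.001] [0.633 0.    0.073]
punch_brass 0.57 [264, 226, 279, 257] [ 0.457 -0.06   0.048] [ 0.438 -0.068 -0.   ] [ 0.463 -0.044  0.075]
punch_stored 0.86 [249, 348, 266, 374] [ 0.635 -0.275  0.067] [ 0.619 -0.284  0.009] [ 0.642 -0.261  0.08 ]
punch_stored 0.55 [191, 304, 279, 387] [ 0.551 -0.276  0.017] [ 0.468 -0.304  0.002] [ 0.654 -0.248  0.038]
punch_stored 0.45 [351, 133, 377, 158] [0.394 0.334 0.023] [0.365 0.313 0.001] [0.419 0.366 0.027]
charcoal 0.93 [374, 264, 442, 322] [0.752 0.045 0.034] [0.693 0.011 0.
[... 2763 characters left out ...]
 0.46748908, -0.01159347,  1.60271893,  0.00597792,
        1.07141152, -0.05629893]), 'qvel': array([ 1.42120858e-03, -1.40417512e-03, -5.11318935e-04, -5.24304822e-04,
       -8.72135585e-05,  2.45559593e-04, -2.43937365e-04]), 'effort': array([-7.40463165e-04, -5.20415747e+01, -1.26631724e-02, -2.44055557e+01,
       -5.66545094e-02,  1.12014209e-02, -5.91981120e-06]), 'tcp_pos': array([ 0.196877  , -0.61946017,  0.21459159]), 'orientation': array([ 9.88188240e-01,  1.53244909e-01, -1.06652813e-05,  6.16438795e-06]), 'force': array([ 0.88773292, -0.80317976,  0.35579599]), 'torque': array([-0.01267912,  0.06066772, -0.03898813]), 'gripper_force': 0.0, 'opening': 0.0918044071853026} 0.0187
```

```bash
python3 - <<'E'
import cv2,numpy as np
a=cv2.imread('pics/scene0.png');b=cv2.imread('pics/side0.png')
c=cv2.resize(a[120:450,170:490],(582,600));cv2.imwrite('pics/c1.png',c)
d=np.hstack([cv2.resize(a[130:270,230:420],(400,295)),cv2.resize(b[230:390,230:430],(400,295))]);
e=np.hstack([cv2.resize(a[150:225,340:415],(400,300),interpolation=2),cv2.resize(b[265:340,230:305],(400,300),interpolation=2)])
cv2.imwrite('pics/c2.png',np.vstack([d,e]))
E
```

```text
(no output)
```

View pics/c1.png

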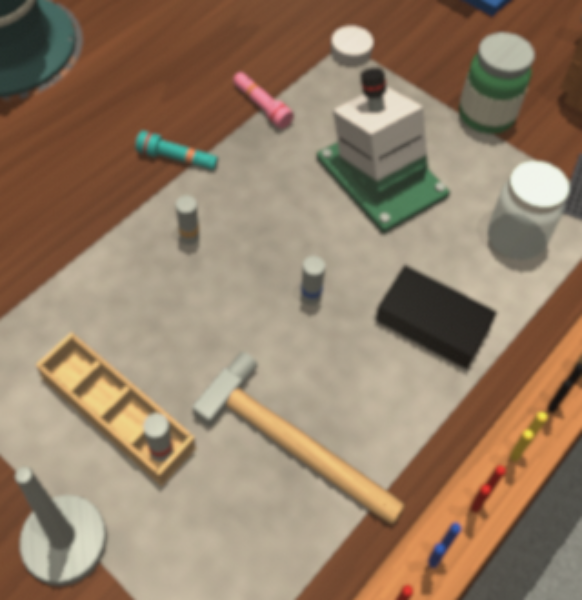

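View pics/c2.png

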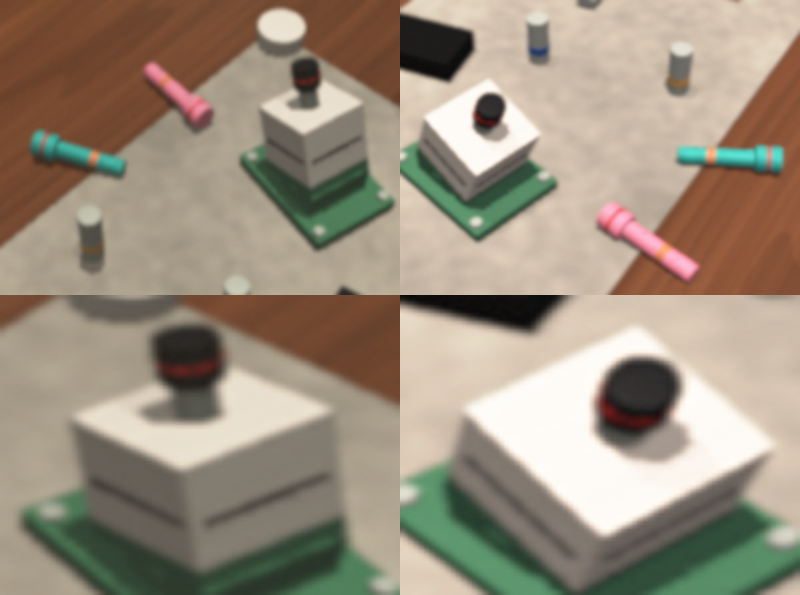

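```bash
cat > est.py <<'E'
from h import *
P={}
for c in ('scene','side'):
    s=r.snapshot(c)
    g=r.cut_out('guide',c); g=max(g,key=lambda o:o['confidence'])
    l,t,rr,b=np.round(g['rect']).astype(int)
    m=np.zeros((480,640),bool); m[t:b,l:rr]=1
    p=mask_pts(s,m); p=p[p[:,2]>0.085]
    # RANSAC top plane, normal within 35deg of vertical
    rng=np.random.default_rng(0);best=None
    for _ in range(800):
        a=p[rng.choice(len(p),3,0)]; n=np.cross(a[1]-a[0],a[2]-a[0]); n/=np.linalg.norm(n)+1e-12; n*=np.sign(n[2])
        if n[2]<.8: continue
        k=abs((p-a[0])@n)<.0015
        if best is None or k.sum()>best.sum(): best=k
    q=p[best]; c0=q.mean(0); n=np.linalg.svd(q-c0)[2][2]; n*=np.sign(n[2])
    print(c,'top n',n.round(3),'tilt',np.degrees(np.arccos(n[2])).round(1),'az',np.degrees(np.arctan2(n[1],n[0])).round(1),'c',c0.round(4),len(q))
    R=np.array(s['R']);
    # minAreaRect in plane
    e1=np.cross([0,0,1],n);e1/=np.linalg.norm(e1);e2=np.cross(n,e1)
    rc=cv2.minAreaRect(np.c_[(q-c0)@e1,(q-c0)@e2].astype(np.float32)*1000); 
    print('  rect',np.round(rc[0],1),np.round(rc[1],1),round(rc[2],1),'centre',(c0+(rc[0][0]*e1+rc[0][1]*e2)/1000).round(4))
    for nm in ('bore_mouth','punch_grip'):
        for o in r.landmark_of(nm,c)[:3]: print('  ',nm,round(o['confidence'],2),np.round(o['uv'],1),world(s,o['uv'])[0].round(4))
    hd=p[((p-c0)@n>.024)&((p-c0)@n<.055)]; print('  head pts',len(hd),hd.mean(0).round(4),'max h',((hd-c0)@n).max().round(4)); top=hd[(hd-c0)@n>.047]; print('  headtop',top.mean(0).round(4),len(top))
    for nm in ('punch_blue','punch_brass','punch_stored'):
        o=r.cut_out(nm,c)[0]; q=mask_pts(s,o['region']); z=np.percentile(q[:,2],97); k=q[q[:,2]>z-.006]; 
        cc,rad=cv2.minEnclosingCircle((k[:,:2]*1000).astype(np.float32)); print('  ',nm,'top z',z.round(4),'mean',k[:,:2].mean(0).round(4),np.round(cc,1),round(rad,1))
    o=r.cut_out('crate',c)[0]; q=mask_pts(s,o['region']); k=q[(q[:,2]>.030)&(q[:,2]<.041)]
    rc=cv2.minAreaRect((k[:,:2]*1000).astype(np.float32)); print('  crate rim',np.round(rc[0],1),np.round(rc[1],1),round(rc[2],1), 'box',cv2.boxPoints(rc).round(0).tolist())
E
python3 est.py
```

```text
scene top n [-0.336  0.09   0.937] tilt 20.4 az 165.0 c [0.5457 0.1865 0.1133] 483
  rect [-4.  -5.9] [82. 84.] 1.6 centre [0.5414 0.1918 0.1113]
   bore_mouth 0.61 [375.7 176.9] [0.5405 0.1861 0.1222]
   punch_grip 0.94 [252.1 198.3] [0.3177 0.0036 0.0268]
   punch_grip 0.82 [376.4 164.9] [0.5359 0.1885 0.1553]
   punch_grip 0.75 [324.7 181.7] [0.4125 0.1609 0.0303]
  head pts 33 [0.5371 0.1843 0.1404] max h 0.033
  headtop [nan nan nan] 0
   punch_blue top z 0.0735 mean [ 0.6208 -0.0179] [620.6 -16.9] 13.1
   punch_brass top z 0.0743 mean [ 0.451 -0.055] [451.2 -54. ] 13.1
   punch_stored top z 0.0743 mean [ 0.4516 -0.0559] [451.2 -54.2] 12.9
  crate rim [ 559.4 -274.7] [191.   55.3] 2.5 box [[463.0, -251.0], [465.0, -307.0], [656.0, -298.0], [654.0, -243.0]]
side top n [-0.342  0.09   0.936] tilt 20.7 az 165.2 c [0.542  0.1979 0.1101] 890
  rect [4.8 2.5] [82.4 80.8] 0.1 centre [0.543  0.1927 0.111 ]
   bore_mouth 0.72 [267.8 300.5] [0.5436 0.2026 0.1121]
   punch_grip 0.96 [414.3 316.9] [0.3075 0.0202 0.0266]
   punch_grip 0.76 [336.3 348.7] [0.4041 0.1776 0.0307]
   punch_grip 0.71 [274.7 291.7] [0.5206 0.2069 0.1539]
  head pts 274 [0.5257 0.2004 0.1525] max h 0.0537
  headtop [0.525  0.1979 0.1575] 183
   punch_blue top z 0.074 mean [ 0.6192 -0.0137] [620.8 -16. ] 14.5
   punch_brass top z 0.0735 mean [ 0.4503 -0.0525] [451.2 -54.4] 15.7
   punch_stored top z 0.0792 mean [ 0.6278 -0.269 ] [ 628.7 -271.4] 14.1
  crate rim [ 560.6 -271.6] [189.2  59.1] 3.1 box [[465.0, -247.0], [468.0, -306.0], [657.0, -296.0], [653.0, -237.0]]est.py:25: RuntimeWarning: Mean of empty slice.
  hd=p[((p-c0)@n>.024)&((p-c0)@n<.055)]; print('  head pts',len(hd),hd.mean(0).round(4),'max h',((hd-c0)@n).max().round(4)); top=hd[(hd-c0)@n>.047]; print('  headtop',top.mean(0).round(4),len(top))
  ret = um.true_divide(
```

```bash
cat > go.py <<'E'
import sys
from h import *
def rep(x,y,z,az=None):
    s=r.state(); M=Ro.from_quat(s['orientation']).as_matrix(); d=np.array([x,y,z])-s['tcp_pos']
    a=np.degrees(np.arctan2(M[1,0],M[0,0]))
    print('t',round(s['clock'],2),'tcp',s['tcp_pos'].round(4),'az',a.round(2),'tool shift mm',(M.T@d*1000).round(1),'down',M[:,2].round(4))
    if az is not None: print('turn',round(a-az,2))
rep(*map(float,sys.argv[1:]))
E
python3 -m handwheel '[0,0,0,7.5,60, 0,0,0,7.4,60, 37.6,-48.5,0,0,60, 37.6,-48.5,0,0,60, 37.6,-48.5,0,0,60, 37.6,-48.5,0,0,60, 37.6,-48.5,0,0,60, 37.6,-48.5,0,0,60]' 30; python3 go.py 0.6205 -0.0165 0.12 2.7
```

```text
clock: 3.1
tcp_pos: [0.4094, -0.3164, 0.215]
orientation: [1.0, 0.024, 0.0, 0.0]
force: [1.2, -1.1, -0.2]
opening: 0.0603
gripper_force: 0.0
t 3.1 tcp [ 0.4094 -0.3164  0.215 ] az 2.72 tool shift mm [ 225.  -289.6   94.9] down [ 7.e-04 -7.e-04 -1.e+00]
turn 0.02
```

```bash
python3 -m handwheel '[37.5,-48.3,0,0,60, 37.5,-48.3,0,0,60, 37.5,-48.3,0,0,60, 37.5,-48.3,0,0,60, 37.5,-48.3,0,0,60, 37.5,-48.1,0,0,60, 0,0,47.5,0,60, 0,0,47.5,0,60]'; python3 go.py 0.6205 -0.0165 0.042 2.7
python3 - <<'E'
from h import *
s=r.snapshot('wrist'); save(s,'w1')
for o in r.cut_out('punch_blue','wrist')[:2]:
    p=mask_pts(s,o['region']); z=np.percentile(p[:,2],97);k=p[abs(p[:,2]-z)<.004]
    print(o['confidence'],np.round(o['rect']),z.round(4),np.round(cv2.minEnclosingCircle((k[:,:2]*1000).astype(np.float32)),1) if 0 else cv2.minEnclosingCircle((k[:,:2]*1000).astype(np.float32)),k.mean(0).round(4))
E
```

```text
clock: 4.1
tcp_pos: [0.6201, -0.017, 0.1188]
orientation: [1.0, 0.025, 0.001, 0.0]
force: [0.1, -0.4, -0.3]
opening: 0.0596
gripper_force: 0.0
t 4.1 tcp [ 0.6201 -0.017   0.1188] az 2.83 tool shift mm [ 0.3 -0.5 76.8] down [ 0.0017  0.     -1.    ]
turn 0.13
0.77 [299. 218. 337. 272.] 0.0721 ((619.8629760742188, -15.926597595214844), 12.981057167053223) [ 0.6208 -0.0161  0.0709]
```

View pics/w1.png

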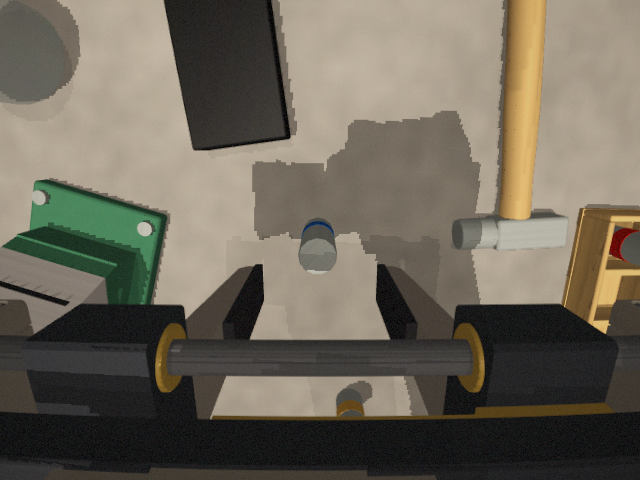

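The wrist view shows the blue-banded punch at (318, 250), centred between the fingers, with nothing near them. I'll go down and grip.

```bash
python3 -m handwheel '[0,0,30,0,60, 0,0,30,0,60, 0,0,17,0,60, 0,0,0,0,60, 0,0,0,0,20, 0,0,0,0,20, 0,0,0,0,20, 0,0,0,0,20]' 30; python3 go.py 0.4907 -0.2770 0.13 2.7
```

```text
clock: 5.2
tcp_pos: [0.6197, -0.0178, 0.0431]
orientation: [1.0, 0.024, 0.0, -0.0]
force: [-0.0, 0.9, 2.3]
opening: 0.0253
gripper_force: 29.9
t 5.2 tcp [ 0.6197 -0.0178  0.0431] az 2.74 tool shift mm [-141.1  252.7  -87.1] down [ 9.e-04  2.e-04 -1.e+00]
turn 0.04
```

```bash
python3 -m handwheel '[0,0,-30,0,20, 0,0,-57,0,20, -28,50.5,0,0,20, -28,50.5,0,0,20, -28,50.5,0,0,20, -28,50.5,0,0,20, -29,50.5,0,0,20, 0,0,0,0,20]'
python3 - <<'E'
from h import *
s=r.snapshot('wrist'); save(s,'w2')
o=r.cut_out('crate','wrist')[0]; q=mask_pts(s,o['region']); k=q[(q[:,2]>.031)&(q[:,2]<.040)]
rc=cv2.minAreaRect((k[:,:2]*1000).astype(np.float32)); print(o['confidence'],np.round(o['rect']),'rim',np.round(rc[0],1),np.round(rc[1],1),round(rc[2],1),np.median(k[:,2]))
for n in ('punch_blue','punch_stored'):
  for o in r.cut_out(n,'wrist')[:2]:
    p=mask_pts(s,o['region']); print(n,round(o['confidence'],2),np.round(o['rect']),p.min(0).round(4),p.max(0).round(4))
print([(round(o['confidence'],2),world(s,o['uv'],0.005)[0].round(4)) for o in r.landmark_of('crate','wrist')[:2]])
E
python3 go.py 0.4907 -0.2770 0.049 2.7
```

```text
clock: 6.2
tcp_pos: [0.4867, -0.2827, 0.1291]
orientation: [1.0, 0.019, -0.001, 0.001]
force: [0.0, 0.2, -2.9]
opening: 0.0256
gripper_force: 29.8
0.69 [271.   0. 349. 265.] rim [ 559.1 -274. ] [189.4  54.5] 2.2 0.034574464813963465
punch_blue 0.93 [290. 238. 352. 331.] [ 0.3838 -0.3103 -0.0007] [ 0.5006 -0.2632  0.1595]
punch_stored 0.66 [287.   1. 333.  70.] [ 0.6148 -0.2849 -0.0017] [ 0.669  -0.2588  0.0783]
[(0.9, array([ 0.5623, -0.2734,  0.005 ]))]
t 6.45 tcp [ 0.4913 -0.2751  0.1295] az 2.9 tool shift mm [-0.8  1.9 80.5] down [ 1.e-04  8.e-04 -1.e+00]
turn 0.2
```

View pics/w2.png

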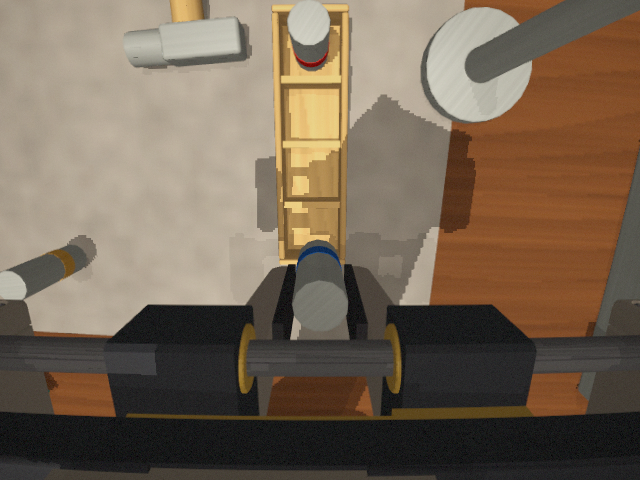

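```bash
python3 go.py 0.4902 -0.2770 0.0485 2.7; python3 -m handwheel '[0,0,0,0,20, -0.5,1,25,0,20, 0,0,25,0,20, 0,0,15,0,20, 0,0,10,0,20, 0,0,5,0,20, 0,0,0,0,20]'; python3 go.py 0.4902 -0.2770 0.0485 2.7
```

```text
t 6.45 tcp [ 0.4913 -0.2751  0.1295] az 2.9 tool shift mm [-1.3  1.9 81. ] down [ 1.e-04  8.e-04 -1.e+00]
turn 0.2
clock: 7.32
tcp_pos: [0.4902, -0.278, 0.0497]
orientation: [1.0, 0.024, 0.0, 0.0]
force: [-0.3, 0.4, -2.1]
opening: 0.0253
gripper_force: 29.8
t 7.33 tcp [ 0.4902 -0.278   0.0497] az 2.74 tool shift mm [ 0.  -1.   1.2] down [ 2.e-04 -1.e-04 -1.e+00]
turn 0.04
```

```bash
python3 -m handwheel '[0,0,1.2,0,20, 0,0,0,0,20, 0,0,0,0,50, 0,0,0,0,50, 0,0,0,0,50, 0,0,-10,0,60, 0,0,-40,0,60, 0,0,-40,0,60]'; python3 -m handwheel '[-5.7,-45,0,0,60, -5.7,-45,0,0,60, -5.7,-45,0,0,60, -5.7,-45,0,0,60, -5.7,-45,0,0,60, 0,0,20,0,60, 0,0,0,0,60]'
python3 - <<'E'
from h import *
s=r.snapshot('scene'); save(s,'s2')
o=r.cut_out('punch_blue','scene')[0]; p=mask_pts(s,o['region']); k=p[p[:,2]>np.percentile(p[:,2],97)-.005]; print('blue',o['confidence'],k.mean(0).round(4),p[:,2].max())
s=r.snapshot('wrist'); save(s,'w3')
for o in r.cut_out('punch_brass','wrist')[:2]:
    p=mask_pts(s,o['region']); z=np.percentile(p[:,2],97);k=p[abs(p[:,2]-z)<.004]
    print(round(o['confidence'],2),np.round(o['rect']),z.round(4),cv2.minEnclosingCircle((k[:,:2]*1000).astype(np.float32)),k.mean(0).round(4))
E
python3 go.py 0.451 -0.054 0.043 2.7
```

```text
clock: 8.32
tcp_pos: [0.49, -0.2779, 0.1398]
orientation: [1.0, 0.024, -0.0, -0.0]
force: [0.9, -1.0, -0.6]
opening: 0.0597
gripper_force: 0.0
clock: 9.2
tcp_pos: [0.4501, -0.0543, 0.1182]
orientation: [1.0, 0.024, -0.001, 0.0]
force: [-0.1, -0.5, 0.1]
opening: 0.06
gripper_force: 0.0
blue 0.91 [ 0.4936 -0.2798  0.0767] 0.08029977477318319
0.8 [298. 218. 338. 274.] 0.0721 ((450.74481201171875, -54.484153747558594), 12.800858497619629) [ 0.4512 -0.0545  0.071 ]
t 9.4 tcp [ 0.4514 -0.0553  0.1191] az 2.66 tool shift mm [-0.4 -1.3 76.1] down [ 1.2e-03 -3.0e-04 -1.0e+00]
turn -0.04
```

View pics/w3.png

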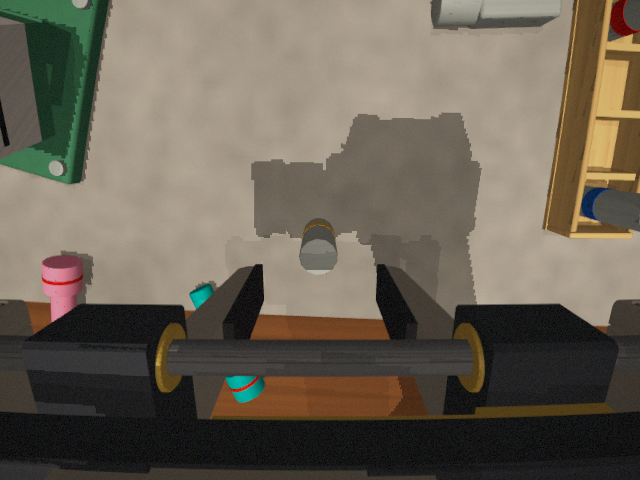

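```bash
python3 -m handwheel '[0,0,30,0,60, 0,0,30,0,60, 0,0,16,0,60, 0,0,0,0,60, 0,0,0,0,20, 0,0,0,0,20, 0,0,0,0,20, 0,0,0,0,20]' 30;  python3 -m handwheel '[0,0,-30,0,20, 0,0,-57,0,20, 15,44.9,0,0,20, 15,44.9,0,0,20, 15,44.9,0,0,20, 15,44.9,0,0,20, 15,44.9,0,0,20, 0,0,0,0,20]'; python3 -m handwheel '[0,0,0,0,20, 0,0,0,0,20]'; python3 go.py 0.5364 -0.2751 0.0485 2.7
```

```text
clock: 10.4
tcp_pos: [0.4512, -0.0546, 0.0428]
orientation: [1.0, 0.024, 0.0, 0.0]
force: [0.8, 0.1, 2.9]
opening: 0.0254
gripper_force: 30.0
clock: 11.4
tcp_pos: [0.5359, -0.2798, 0.1284]
orientation: [1.0, 0.021, -0.0, 0.001]
force: [0.3, 0.3, -3.7]
opening: 0.0256
gripper_force: 30.0
clock: 11.65
tcp_pos: [0.5362, -0.2736, 0.1291]
orientation: [1.0, 0.025, -0.0, -0.0]
force: [-0.9, -0.2, -1.9]
opening: 0.0252
gripper_force: 30.0
t 11.65 tcp [ 0.5362 -0.2736  0.1291] az 2.85 tool shift mm [ 0.2  1.6 80.6] down [-8.e-04  1.e-03 -1.e+00]
turn 0.15
```

```bash
python3 -m handwheel '[0,0.5,25,0,20, 0,0,25,0,20, 0,0,15,0,20, 0,0,10,0,20, 0,0,5.5,0,20, 0,0,0,0,20]';  python3 go.py 0.5364 -0.2751 0.048 2.7
```

```text
clock: 12.4
tcp_pos: [0.5366, -0.2758, 0.049]
orientation: [1.0, 0.024, 0.0, 0.0]
force: [-0.2, 0.3, -3.2]
opening: 0.0254
gripper_force: 30.0
t 12.4 tcp [ 0.5366 -0.2758  0.049 ] az 2.74 tool shift mm [-0.2 -0.7  1. ] down [ 1.e-04 -1.e-04 -1.e+00]
turn 0.04
```

```bash
python3 -m handwheel '[0,0,0.8,0,20, 0,0,0,0,20, 0,0,0,0,50, 0,0,0,0,50, 0,0,0,0,50, 0,0,-10,0,60, 0,0,-55,0,60, 0,0,-60,0,70]'; python3 -m handwheel '[2,-55,-40,0,70, 2,-55,0,0,70, 2,-55,0,0,70, 2,-55,0,0,70, 2,-55,0,0,70, 2,-55,0,0,70, 0,0,0,8.9,70, 0,0,0,8.8,70]'; python3 -m handwheel '[0,0,0,0,70, 0,0,0,0,70]'
python3 go.py 0.530 0.195 0.215 -15
python3 - <<'E'
from h import *
s=r.snapshot('scene'); save(s,'s3')
for n in ('punch_blue','punch_brass','punch_stored'):
  for o in r.cut_out(n,'scene')[:2]: 
    p=mask_pts(s,o['region']); k=p[p[:,2]>np.percentile(p[:,2],97)-.005]; print(n,round(o['confidence'],2),k.mean(0).round(4),p[:,2].max().round(4))
s=r.snapshot('wrist'); save(s,'w4')
for o in r.landmark_of('punch_grip','wrist')[:3]: print(round(o['confidence'],2),np.round(o['uv']),world(s,o['uv'])[0].round(4),world(s,o['uv'],.145)[0].round(4))
a=cv2.imread('pics/s3.png')[290:390,180:290];b=cv2.imread('pics/w4.png')
cv2.imwrite('pics/c4.png',np.hstack([cv2.resize(a,(320,300)),cv2.resize(b,(400,300))]))
E
```

```text
clock: 13.4
tcp_pos: [0.536, -0.2755, 0.1745]
orientation: [1.0, 0.024, -0.001, -0.0]
force: [1.7, -0.9, -0.2]
opening: 0.0683
gripper_force: 0.0
clock: 14.4
tcp_pos: [0.5328, 0.051, 0.2106]
orientation: [0.991, -0.132, 0.0, -0.0]
force: [-0.5, -0.8, 0.5]
opening: 0.0697
gripper_force: 0.0
clock: 14.65
tcp_pos: [0.5328, 0.0499, 0.2102]
orientation: [0.992, -0.129, 0.0, -0.0]
force: [-0.6, -0.2, 0.2]
opening: 0.07
gripper_force: 0.0
t 14.65 tcp [0.5328 0.0499 0.2102] az -14.83 tool shift mm [ -39.9 -139.5   -4.8] down [ 4.e-04 -1.e-04 -1.e+00]
turn 0.17
punch_blue 0.62 [ 0.492  -0.2789  0.0766] 0.0809
punch_brass 0.82 [ 0.5387 -0.2773  0.0769] 0.0806
punch_brass 0.26 [0.7518 0.2263 0.1103] 0.1149
punch_stored 0.58 [ 0.6296 -0.2714  0.0768] 0.0798
punch_stored 0.37 [ 0.4928 -0.2787  0.0767] 0.0809
0.93 [394. 376.] [0.5473 0.028  0.3127] [0.4151 0.0191 0.145 ]
0.76 [135. 301.] [0.5325 0.1853 0.1577] [0.5287 0.1941 0.145 ]
0.61 [253. 341.] [0.5629 0.0569 0.3103] [0.4747 0.1178 0.145 ]
```

View pics/c4.png

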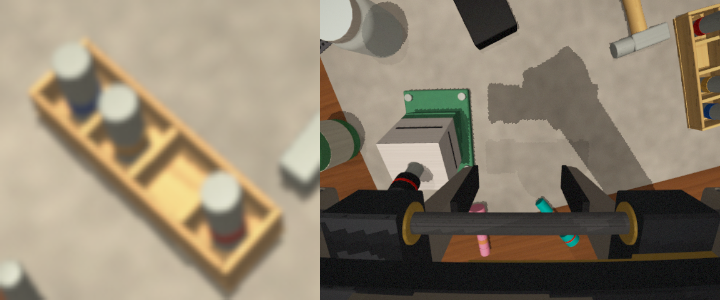

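Left: the blue and brass punches stand upright in the two −x cells and the stored one is untouched. Right: the black head with the red line is at about (405, 183) in the crop. It sits on the guide block; the pink and turquoise look-alikes at (480, 230) and (545, 210) lie on the bench. I'll move above the black head.

```bash
python3 -m handwheel '[-13.3,-46.5,0,0,70, -13.3,-46.5,0,0,70, -13.3,-46.5,0,0,70, 0,0,0,0,70, 0,0,0,0,70]'
cat > w.py <<'E'
from h import *
s=r.snapshot('wrist'); save(s,'w5')
for o in r.landmark_of('punch_grip','wrist')[:3]: print(round(o['confidence'],2),np.round(o['uv']),world(s,o['uv'])[0].round(4),world(s,o['uv'],.145)[0].round(4))
p=mask_pts(s,np.ones((480,640),bool)); col=s['pixels'][s['z_map']>0].astype(int)
k=(np.hypot(p[:,0]-.54,p[:,1]-.19)<.075)&(p[:,2]>.08)&(p[:,2]<.17); p=p[k];col=col[k]
rng=np.random.default_rng(0);best=None
for _ in range(800):
    a=p[rng.choice(len(p),3,0)]; n=np.cross(a[1]-a[0],a[2]-a[0]); n/=np.linalg.norm(n)+1e-12; n*=np.sign(n[2])
    if n[2]<.85: continue
    b=abs((p-a[0])@n)<.0015
    if best is None or b.sum()>best.sum(): best=b
q=p[best];c0=q.mean(0);n=np.linalg.svd(q-c0)[2][2];n*=np.sign(n[2])
e1=np.cross([0,0,1],n);e1/=np.linalg.norm(e1);e2=np.cross(n,e1)
rc=cv2.minAreaRect(np.c_[(q-c0)@e1,(q-c0)@e2].astype(np.float32)*1000)
print('n',n.round(3),'az',np.degrees(np.arctan2(n[1],n[0])).round(1),'tilt',np.degrees(np.arccos(n[2])).round(1),'rect',np.round(rc[0],1),np.round(rc[1],1),round(rc[2],1),'c',(c0+(rc[0][0]*e1+rc[0][1]*e2)/1000).round(4))
h=(p-c0)@n; t=p[(h>.046)&(h<.054)]; 
if len(t)>10:
    cc,rad=cv2.minEnclosingCircle((np.c_[(t-c0)@e1,(t-c0)@e2]*1000).astype(np.float32)); ht=np.median((t-c0)@n)
    print('head top n pts',len(t),'h',ht.round(4),'rad',round(rad,1),'mouth axis pt',(c0+(cc[0]*e1+cc[1]*e2)/1000).round(4),'grip',(c0+(cc[0]*e1+cc[1]*e2)/1000+.036*n).round(4))
E
python3 w.py; python3 go.py 0.530 0.195 0.1263 -15
```

```text
clock: 15.58
tcp_pos: [0.5303, 0.1941, 0.2095]
orientation: [0.991, -0.13, -0.0, 0.0]
force: [0.1, -0.6, 0.2]
opening: 0.0699
gripper_force: 0.0
0.69 [368. 311.] [0.4132 0.1684 0.0296] [0.474  0.1709 0.145 ]
0.61 [317. 225.] [0.5462 0.1911 0.1383] [0.5476 0.1907 0.145 ]
n [-0.329  0.083  0.941] az 165.9 tilt 19.8 rect [-0.1 -8.8] [81.5 80.3] 90.0 c [0.5418 0.192  0.1099]
head top n pts 1232 h 0.0499 rad 15.2 mouth axis pt [0.541  0.1922 0.1096] grip [0.5291 0.1952 0.1434]
t 15.68 tcp [0.5306 0.1932 0.2096] az -15.1 tool shift mm [-1.1 -1.7 83.3] down [-2.e-04 -1.e-03 -1.e+00]
turn -0.1
```

View pics/w5.png

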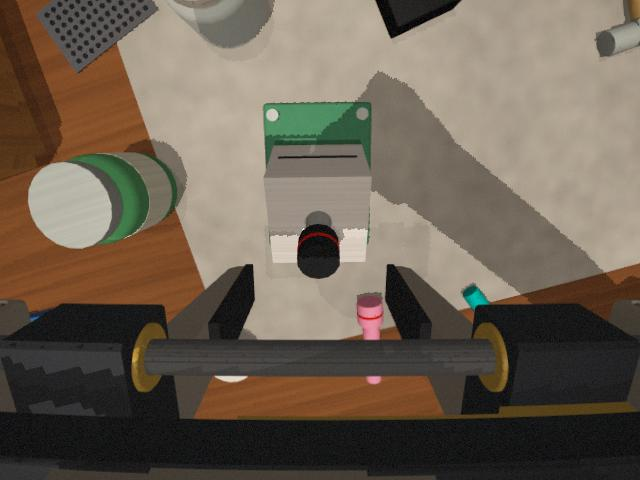

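```bash
python3 -m handwheel '[-1.3,-1,25,0,60, 0,0,25,0,60, 0,0,20,0,60, 0,0,13.5,0,60, 0,0,0,0,60, 0,0,0,0,60]'; python3 go.py 0.5292 0.1952 0.1250 -14.7; python3 w.py | head -4; python3 -c "
from h import *
for c in ('side',):
    s=r.snapshot(c); save(s,'side2')
"
```

```text
clock: 16.42
tcp_pos: [0.5299, 0.1962, 0.127]
orientation: [0.991, -0.13, 0.001, -0.0]
force: [0.3, 0.4, -0.1]
opening: 0.06
gripper_force: 0.0
t 16.43 tcp [0.5299 0.1962 0.127 ] az -15.0 tool shift mm [-0.4  1.2  2. ] down [ 1.1e-03  3.0e-04 -1.0e+00]
turn -0.3
0.92 [387. 349.] [0.5519 0.1747 0.2305] [0.4941 0.1704 0.145 ]
0.7 [320. 300.] [0.5355 0.1939 0.1607] [0.5285 0.1957 0.145 ]
n [-0.328  0.083  0.941] az 165.8 tilt 19.8 rect [  0.2 -12. ] [80.6 81.1] 0.0 c [0.5419 0.1919 0.1099]
head top n pts 3508 h 0.05 rad 45.2 mouth axis pt [0.5567 0.1889 0.1153] grip [0.5449 0.1919 0.1492]
```

```bash
python3 -m handwheel '[0,0.7,1.5,-0.3,60, 0,0,0,0,60, 0,0,0,0,34, 0,0,0,0,29, 0,0,0,0,25, 0,0,0,0,25, 0,0,0,0,25]' 8; python3 -c "
from h import *
s=r.state();print(s['force'].round(2),s['torque'].round(2),s['opening'],s['gripper_force'])"; python3 go.py 0.5292 0.1952 0.1250 -14.6
```

```text
clock: 17.45
tcp_pos: [0.5291, 0.1956, 0.1248]
orientation: [0.992, -0.128, -0.0, 0.0]
force: [-1.3, 0.3, -0.2]
opening: 0.0296
gripper_force: 8.0
[-1.3   0.25 -0.23] [0.06 0.   0.  ] 0.02957145250093039 7.999977171421051
t 17.45 tcp [0.5291 0.1956 0.1248] az -14.67 tool shift mm [ 0.2  0.4 -0.2] down [-0. -0. -1.]
turn -0.07
```

```bash
python3 -m handwheel '[0,0,0,0,25, 0,0,0,0,25, -0.68,0,-1.88,0,25, -0.68,0,-1.88,0,25, -1.03,0,-2.82,0,25, -1.03,0,-2.82,0,25, 0,0,0,0,25]' 30; python3 -c "
from h import *
s=r.state();print(s['force'].round(2),s['torque'].round(2),s['opening'],s['gripper_force'])"; python3 go.py 0.5291 0.1956 0.1248 -14.6
```

```text
clock: 18.32
tcp_pos: [0.5256, 0.1965, 0.1345]
orientation: [0.992, -0.128, -0.0, 0.0]
force: [0.0, -0.4, -2.6]
opening: 0.0296
gripper_force: 30.0
[ 0.04 -0.44 -2.59] [ 0.02 -0.1  -0.03] 0.029560152643053235 29.999383985996246
t 18.32 tcp [0.5256 0.1965 0.1345] az -14.66 tool shift mm [ 3.6 -0.   9.7] down [-1.e-04 -2.e-04 -1.e+00]
turn -0.06
```

```bash
python3 -m handwheel '[-1.03,0,-2.82,0,25, -1.03,0,-2.82,0,25, -1.03,0,-2.82,0,25, -1.03,0,-2.82,0,25, -1.03,0,-2.82,0,25, -1.03,0,-2.82,0,25, -1.03,0,-2.82,0,25, -1.03,0,-2.82,0,25]'; python3 -m handwheel '[-0.34,0,-0.94,0,25, 0,0,0,0,25, 0,0,0,0,25]'; python3 go.py 0.5291 0.1956 0.1248 -14.6; python3 - <<'E'
from h import *
st=r.state();print(st['force'].round(2),st['torque'].round(2),st['opening'],st['gripper_force'])
im=[]
for c in ('scene','side','wrist'):
    s=r.snapshot(c); save(s,c+'9')
    a=s['pixels'][:,:,::-1]
    a={'scene':a[130:225,330:425],'side':a[250:345,225:320],'wrist':a[160:380,210:430]}[c]
    im.append(cv2.resize(a,(266,266),interpolation=cv2.INTER_CUBIC))
cv2.imwrite('pics/c9.png',np.hstack(im))
E
```

```text
clock: 19.32
tcp_pos: [0.5176, 0.1986, 0.1569]
orientation: [0.992, -0.128, -0.0, 0.0]
force: [-0.3, 0.6, -3.5]
opening: 0.0296
gripper_force: 30.0
clock: 19.7
tcp_pos: [0.5174, 0.1986, 0.1576]
orientation: [0.992, -0.128, -0.0, 0.0]
force: [-0.4, -0.2, -3.2]
opening: 0.0294
gripper_force: 30.0
t 19.7 tcp [0.5174 0.1986 0.1576] az -14.67 tool shift mm [12.1 -0.1 32.8] down [-3.e-04 -1.e-04 -1.e+00]
turn -0.07
[-0.39 -0.2  -3.23] [-0.02  0.06  0.04] 0.029379179417454347 29.999179244041443
```

View pics/c9.png

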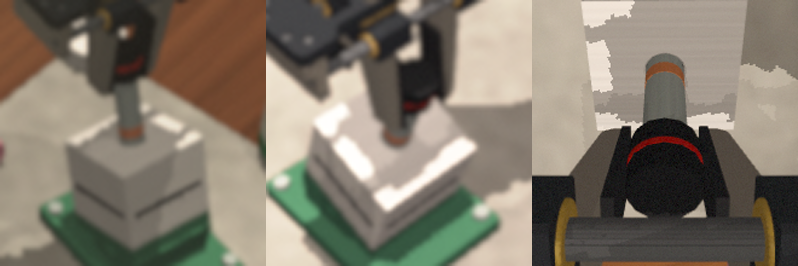

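The crop shows the copper band wholly out, at (665, 72) in the wrist view and (130, 130) in the scene view. A short steel length sits between it and the block, and no black band is visible. The TCP has travelled 35 mm along the axis, and the wrist carries only the punch's weight, so I'm handing in.

```bash
python3 -c "
from plant import r
print(r.job_done())"
```

```text
the job is handed in; nothing more can be done
None
```

The job is handed in: the blue and brass punches stand upright in separate crate cells, and the guide punch is drawn 35 mm along its bore and still gripped, with the copper band out and the black band hidden.

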